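# Shut the filter drawer and hold a specimen slide flush on the tilted light stage

### The job

On the tilting light stage, first push the loaded filter drawer fully shut. Then pick up the slide holder by its bridge handle, tilt it to the slope of the stage plate, and press it flat and centred on the plate, long side along the slope, so that the sprung plate gives about half of its travel (never down to its stop). Finish while still gripping the holder and keeping it pressed there; leave the other things on the bench where they are.

Things in the scene. Friction and masses are not known exactly. Their poses are not given: they have to be found in the camera images.
- drawer (a joint): Opening of the filter drawer in the robot-side face of the lamp house of the tilting light stage: 0 = fully shut, up to 0.055 m open; it starts 0.025 to 0.05 open. It moves along the x axis of the point drawer_tab, shutting towards +x of that point; friction about 2 N, no spring, it stays where it is left.
- drawer_tab (a point): Centre of the outer end face of the drawer's black push tab, turned to the robot side. The tab is 36 mm wide, 14 mm high, its centre 30 mm above the bench, and sticks out 30 mm from the drawer front (84 mm wide, 36 mm high). x axis: level, into the lamp house, the way the drawer is pushed shut; z up.
- lampbox: Lamp house of the light stage: fixed white box 120 mm deep (x), 110 mm wide (y), 60 mm high, origin under its centre; x points away from the drawer side, z up. Two grey cheeks on top (outer faces 96 mm apart, tops 113 mm above the bench, 32 mm deep) carry the tilted plate; clamp knobs reach 60 mm to either side. Shut, the drawer tab's end lies at x = -102 mm.
- stage_face (a point): Centre of the upper face of the black stage plate, 100 mm (x) by 76 mm (y), 8 mm thick, a white window in its middle. It is clamped sloping down towards the drawer side by 0.15 to 0.45 rad (differs each run). z axis: out of the face, square to it; x axis: up the slope; y: level, across it. Unpressed, the face centre is about 117 mm above the bench.
- stage (a joint): How far the sprung stage plate is pressed in, along its own -z (square to the face): 0 = not pressed, 0.010 m = at its stop. Spring about 1 N/mm with a little preload: it starts to give at 1 to 2 N and needs about 6 N at half travel. The tilt itself does not give.
- holder: Slide holder, aluminium frame 80 mm (x) by 46 mm (y), 6 mm thick, flat underneath, a glass slide let into it, with a bridge handle on top; loose, lying flat on the bench, about 0.1 kg. Origin: centre of its underside; x along its long side and along the handle; z up out of its top. Either end may point up the slope.
- holder_grip (a point): Centre of the holder's handle bar, 33 mm above the underside and over its middle, axes as the holder's. The bar is 64 mm long (x), 10 mm thick (y, grip across this) and 14 mm high, on two posts 58 mm apart; between bar and frame there are 20 mm free.
- petri: Closed glass dish, 90 mm across, 17 mm high, loose; not to be moved. Origin under its centre.
- slidebox: Closed grey slide box 86 x 62 x 31 mm, loose; not to be moved. Origin under its centre.
- oil: Small amber bottle, 32 mm across, 60 mm high, loose; not to be moved. Origin under its centre.
- tweezers: Steel tweezers lying on the bench, 120 mm long along x, loose; not to be moved.
- stain: Amber bottle with a blue cap, 48 mm across, 85 mm high, loose; not to be moved. Origin under its centre.
There are look-alikes about, which are no part of the job. What is shaped like the holder but purple is not meant. What is shaped like the lampbox but red is not meant.

How it is judged:
By the outcome, as a careful person would: the job done as asked, in the order asked, and still so for the second after the job is handed in, while the arm keeps its last pose, push and grip.
It also fails if it takes over 58 s, if anything falls off the work surface, if the arm or the gripper's body presses on something with over 40 N, if the wrist force passes 120 N, or if a joint passes its speed limit or range.

### The arm

A 6-joint arm with a two-finger parallel gripper is mounted at the origin on the work surface. World frame = base frame: x ahead of the robot, y to its left, z up, the work surface at z = 0. Lengths are in mm, angles in rad, forces in N, time in s.
With the tool pointing down it reaches from about 350 to 725 mm from the base axis. Payload 4.3 kg.
Tool frame: the origin (TCP) lies on the centre line of the jaws, within the pads' length; the fingertips stand bot.finger_overhang ahead of it and the grasp point (between the pads) lies 3 mm ahead of it (bot.finger_overhang is the distance from the TCP to the fingertips, in mm); z points along the fingers, y is the line along which they close (so a half turn about z gives the same grasp; the last joint's range is limited). The gripper opens to 85 mm and grips with 20 to 120 N. Pads are 22 mm wide; open, the fingers measure 114 mm over their backs; the gripper's body (76 mm by 85 mm) begins 54 mm behind the grasp point. The pads swing forward as they close: fully open they stand 13 mm farther back than shut.
Start: joints at [-1.426, 0.377, 0.081, 1.274, 0, 1.46], TCP at [144.939, -556.471, 223.929] pointing down, gripper open.
Joint ranges: [-2.72, 2.72], [-0.84, 1.66], [-1.02, 1.22], [-1.77, 2.12], [-1.37, 1.28], [-3.14, 3.14]. Speed limits (rad/s): [2.57, 2.57, 3.14, 3.14, 3.14, 3.14].

### API

Orientations are given as a rotation vector (axis times angle).
In Python, from plant import bot gives the robot as it stands.
- The arm moves only by the tool apply_moves, never from a script. Its argument "commands" is a list of rows, each an object with "offset": the shift along the tool's x, y, z in cm, a list of three; "angular": the turn, a rotation vector about the tool's x, y, z in degrees, a list of three; "claw": the opening, from 0 (shut) to 1 (fully open). A call has 1 to 20 rows; each row shifts and turns the commanded pose from where the row before left it, along the tool's axes as they then stand; what a row does not reach is not made up. A row lasts 1/8 s, in which the tool goes at most 62.5 mm and 10.7 degrees, less where a joint would pass 70% of its speed; a pose out of reach is approached as far as the arm can. A call with a gripper value outside its range is refused whole. The fingers move at their own pace and stop on an object; "newtons" is the grip in N (left out, the last holds). Time passes only in rows, so rows that do not move let the fingers close. It gives the time, the measured TCP pose, the force, the opening and the grip force at its end, in the units of the state.
- bot.sense(): the state, without advancing time (a new reading comes with each control period).
- bot.camera(name): name is "side" or "top"; returns a dict with "pixels" (420x560x3 uint8, blue, green, red), "fx", "fy", "cx", "cy" (pixels), "distortion" ([k1, k2, p1, p2, k3] as OpenCV has them; the pictures are not rectified), "world_from_camera" (4x4, takes a point from camera to world coordinates). Camera axes: x right, y down, z forward; pixel columns grow to the right and rows downward; lengths in mm; the calibration is good to about 2 mm. A picture is of the moment at which its call begins. There is no depth.
- bot.close_job(): hands the job in; it is judged then, once.
The state is a dict: "t": time; "joints": joint angles; "joint_vel": joint speeds; "tau": joint torques, N m; "position": TCP position; "tool_rot": TCP orientation; "wrist_force": force on the tool from outside, world axes, zero at the start; "ft_torque": the same for the moment, N m; "width": finger opening in mm; "grip_force": force on a finger pad.
Only numpy, scipy, OpenCV 4.12 (cv2) and the standard library are available. Lean on these libraries where they do the work, as an engineer would, in place of code of your own. Each camera call takes 0.05 s, during which the arm holds its last target. There are 200 camera calls.

## Working session

There is one attempt and no reset: what is moved stays moved. The work goes in short steps, Python scripts to look and compute and a tool call to move; the robot and the scene stay as the last step left them, time stands still between calls to the robot, and variables do not carry over. Pictures are saved under pics/ and viewed, at most 10 in all, crops included, and the job is handed in when it is done.

Besides the shell and the picture viewer there is one more tool, called after "Call:" by a JSON object that holds its "api" and its "payload". apply_moves: Moves the arm, as the interface text tells. Its arguments: {"type":"object","properties":{"commands":{"type":"array"},"newtons":{"type":"number"}},"required":["commands"]}

```bash
ls; mkdir -p pics; python3 - <<'E'
from plant import bot
import cv2,pickle
s=bot.sense(); print({k:s[k] for k in("t","position","tool_rot","wrist_force","width")},bot.finger_overhang)
for n in("side","top"):
    c=bot.camera(n); cv2.imwrite(f"pics/{n}0.png",c["pixels"]); pickle.dump(c,open(n+"0.pkl","wb"))
    print(n,c["fx"],c["cx"],c["cy"],c["distortion"],c["world_from_camera"])
E
```

```text
pics
{'t': 0.0, 'position': array([ 144.82918885, -555.78231054,  222.93933866]), 'tool_rot': array([-3.11410904e+00, -3.98873392e-01,  8.57475649e-05]), 'wrist_force': array([-1.21018832,  0.318297  , -0.09170776]), 'width': 85.64073554860224} 22.0
side 491.71287192908505 269.55544798492906 207.47581959481147 [-0.06765455  0.          0.          0.          0.        ] [[-9.94617949e-01 -7.71269378e-02  6.91850487e-02  4.77743698e+02]
 [-1.01295018e-01  5.83461583e-01 -8.05798921e-01  9.47612173e+02]
 [ 2.17819852e-02 -8.08470171e-01 -5.88133937e-01  8.15471674e+02]
 [ 0.00000000e+00  0.00000000e+00  0.00000000e+00  1.00000000e+00]]
top 454.2304399804433 281.1535738273099 207.92535177673582 [-0.05325731  0.          0.          0.          0.        ] [[ 2.67385488e-02 -9.93206255e-01  1.13253629e-01  4.00026560e+02]
 [-9.99613608e-01 -2.57048391e-02  1.05781175e-02 -9.63224548e+00]
 [-7.59508613e-03 -1.13492712e-01 -9.93509798e-01  1.46946033e+03]
 [ 0.00000000e+00  0.00000000e+00  0.00000000e+00  1.00000000e+00]]
```

View pics/top0.png

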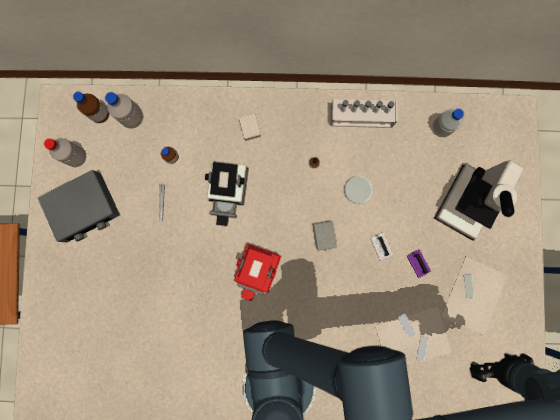

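View pics/side0.png

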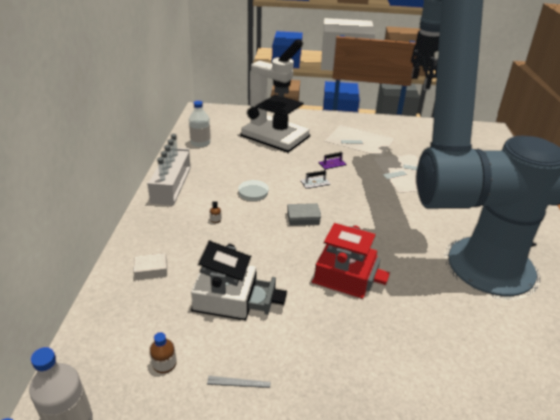

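The top view shows the white lamp house at about (227,182), the open drawer with its tab at (222,220), the holder at (381,246), its purple twin at (419,263) and the red look-alike at (257,268). Next I'll zoom in on the lamp house and the holder.

```bash
python3 - <<'E'
import cv2,numpy as np
t=cv2.imread("pics/top0.png");s=cv2.imread("pics/side0.png")
def cr(im,x,y,w,h,W,H):
    return cv2.resize(im[y:y+h,x:x+w],(W,H),interpolation=cv2.INTER_CUBIC)
# top: stage 195..265 x 150..235?; scales: 
a=cr(t,190,150,80,80,400,400); b=cr(t,360,225,50,40,400,320)[:200*2-200+0+120] 
b=cr(t,361,231,40,20,400,200)
b=cr(t,366,230,32,32,400,400)
c=cr(s,185,235,110,55*1,400,200); d=cr(s,300,165,32,16*1,400,200)
c=cr(s,185,238,110,82,400,298)[:200*0+298]; d=cr(s,296,164,40,20,400,200)
out=np.zeros((600,800,3),np.uint8)
out[:400,:400]=a; out[:400,400:]=b; out[400:600,400:]=d
cv2.imwrite("pics/m1.png",out)
cv2.imwrite("pics/m2.png",cr(s,185,235,112,84,800,600))
E
```

```text
(no output)
```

View pics/m1.png

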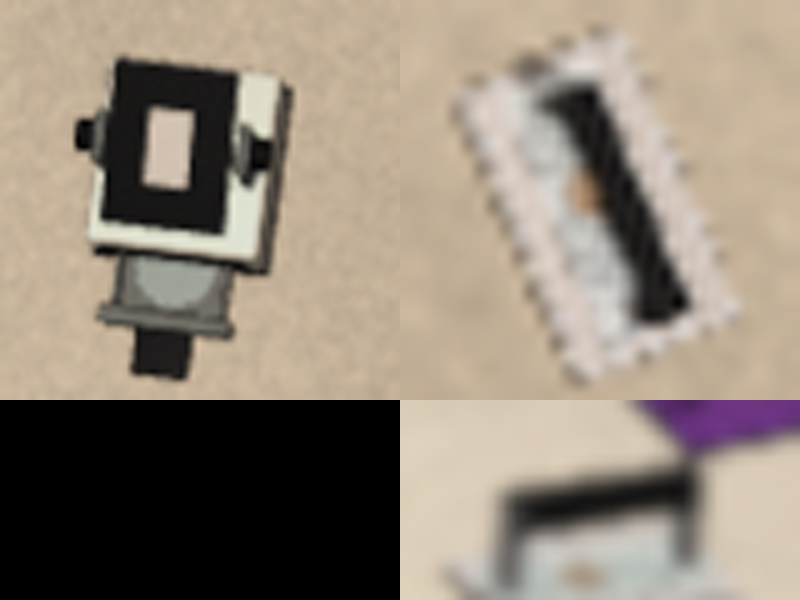

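View pics/m2.png

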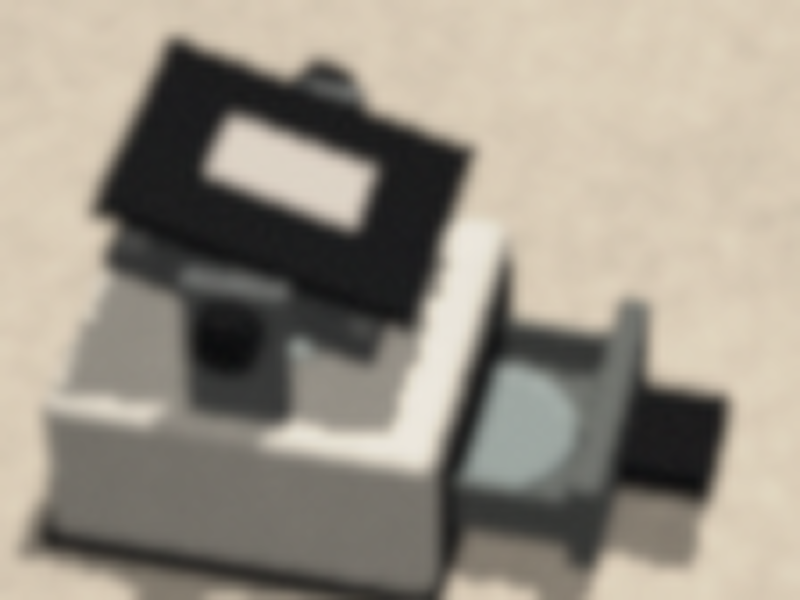

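The crops give clear corners for the plate, window, box, tab and holder, so I'll fit the poses from both views together.

```bash
cat > h.py <<'E'
import numpy as np,cv2,pickle
from scipy.spatial.transform import Rotation as R
from scipy.optimize import least_squares
C={n:pickle.load(open(n+"0.pkl","rb")) for n in("side","top")}
def proj(n,P):
    c=C[n];T=np.linalg.inv(c["world_from_camera"])
    K=np.array([[c["fx"],0,c["cx"]],[0,c["fy"],c["cy"]],[0,0,1.]])
    return cv2.projectPoints(np.atleast_2d(P).astype(float),cv2.Rodrigues(T[:3,:3])[0],T[:3,3],K,np.array(c["distortion"],float))[0].reshape(-1,2)
def px(uv,s,o): return (np.atleast_2d(uv)+.5)/s-.5+np.array(o)
E
cat > fit.py <<'E'
from h import *
A=lambda uv:px(uv,5,(190,150)); B=lambda uv:px(uv,800/112,(185,235))
plate=[(50,38,0),(50,-38,0),(-50,-38,0),(-50,38,0)]
def model(p):
    x,y,yaw,t,o,w,l=p[:7]
    Rz=R.from_euler('z',yaw); L=lambda q:Rz.apply(np.array(q,float))+[x,y,0]
    F=lambda q:L(R.from_euler('y',-t).apply(np.array(q,float))+[p[7],0,117])
    return L,F,o,w,l
def res(p,v=False):
    L,F,o,w,l=model(p); r=[]
    def add(n,P,uv): r.append(proj(n,P)-uv)
    win=[(l,w,0),(l,-w,0),(-l,-w,0),(-l,w,0)]
    add("top",F(plate),A([(118,58),(238,72),(225,235),(100,218)]))
    add("top",F(win),A([(150,106),(194,110),(188,190),(143,184)]))
    add("side",F([plate[1],plate[2]]),B([(175,38),(472,150)]))
    add("side",F(win),B([(202,175),(228,110),(382,162),(358,232)]))
    add("side",L([(-60,-55,60),(-60,55,60),(60,55,60),(-60,55,0),(60,55,0)]),B([(505,225),(435,470),(50,405),(430,592),(45,535)]))
    add("top",L([(-60,55,60),(-60,-55,60),(60,-55,60)]),A([(91,240),(262,260),(282,80)]))
    e=-102-o
    add("top",L([(e,18,37),(e,-18,37)]),A([(132,373),(187,379)]))
    add("side",L([(e,-18,37),(e,18,37)]),B([(728,398),(708,470)]))
    if v:
        for q in r: print(np.round(q,1).tolist())
    return np.vstack(r).ravel()
s=least_squares(res,[500,120,0,.3,35,14,24,0],loss='soft_l1')
print(np.round(s.x,3)); res(s.x,True); L,F,o,w,l=model(s.x)
print("tab",L([(-102-o,0,30)]),"face",F([(0,0,0)]))
M=lambda uv:px(uv,12.5,(366,230)); S=lambda uv:px(uv,10,(296,164))
def resh(p,v=False):
    x,y,yaw=p;H=lambda q:R.from_euler('z',yaw).apply(np.array(q,float))+[x,y,0]
    r=[proj("top",H([(40,23,6),(40,-23,6),(-40,-23,6),(-40,23,6)]))-M([(55,105),(215,25),(340,310),(185,380)]),
    proj("top",H([(32,0,40),(-32,0,40)]))-M([(172,88),(266,316)]),
    proj("side",H([(32,5,40),(-32,5,40)]))-S([(295,80),(105,103)])]
    if v:
        for q in r: print(np.round(q,1).tolist())
    return np.vstack(r).ravel()
for y0 in(.4,-.4):
    s=least_squares(resh,[400,-200,y0],loss='soft_l1');print(s.cost,s.x)
    resh(s.x,True)
E
python3 fit.py
```

```text
[ 639.886  182.069 -100.622  -31.129   34.764   14.258   24.187   -4.373]
[[-1.0, 0.6], [-0.1, 0.7], [-0.6, 0.8], [-0.2, 1.3]]
[[-0.4, 0.4], [0.1, 0.7], [-0.1, 0.5], [-0.4, 0.7]]
[[-1.2, -1.8], [0.3, -1.3]]
[[-0.7, -1.0], [-0.6, -0.7], [-0.9, 0.0], [-0.9, -0.9]]
[[0.6, -1.9], [-0.8, -1.1], [-2.1, -1.0], [0.1, 1.2], [0.7, 0.2]]
[[-1.9, 0.7], [-1.4, 0.7], [-0.5, -0.7]]
[[-0.6, 0.2], [-0.4, 0.4]]
[[-0.1, -2.1], [-0.1, -0.4]]
tab [[503.68988438 194.5294782   30.        ]] face [[635.53094081 182.46770518 117.        ]]
41.50078242220626 [ 452.17294704 -319.17804175    6.71772046]
[[-0.3, -0.6], [-0.2, 0.2], [0.2, 0.2], [-0.4, 0.3]]
[[-0.0, -0.3], [1.0, 0.2]]
[[-19.1, 1.7], [19.5, -3.9]]
41.500782422199514 [ 452.17294694 -319.1780419   -24.69820605]
[[-0.3, -0.6], [-0.2, 0.2], [0.2, 0.2], [-0.4, 0.3]]
[[-0.0, -0.3], [1.0, 0.2]]
[[-19.1, 1.7], [19.5, -3.9]]
```

```bash
sed -i 's/\[(32,5,40),(-32,5,40)\]))-S(\[(295,80),(105,103)\])/[(32,5,40),(-32,5,40)]))-S([(105,103),(295,80)])/; s/\[500,120,0,.3,35,14,24,0\]/[636,182,-.09,.29,35,14,24,-4]/; s/for y0 in(.4,-.4)/for y0 in(.4,)/' fit.py; python3 fit.py
```

```text
[ 6.39886e+02  1.82069e+02 -9.10000e-02  2.87000e-01  3.47640e+01
  1.42580e+01  2.41870e+01 -4.37300e+00]
[[-1.0, 0.6], [-0.1, 0.7], [-0.6, 0.8], [-0.2, 1.3]]
[[-0.4, 0.4], [0.1, 0.7], [-0.1, 0.5], [-0.4, 0.7]]
[[-1.2, -1.8], [0.3, -1.3]]
[[-0.7, -1.0], [-0.6, -0.7], [-0.9, 0.0], [-0.9, -0.9]]
[[0.6, -1.9], [-0.8, -1.1], [-2.1, -1.0], [0.1, 1.2], [0.7, 0.2]]
[[-1.9, 0.7], [-1.4, 0.7], [-0.5, -0.7]]
[[-0.6, 0.2], [-0.4, 0.4]]
[[-0.1, -2.1], [-0.1, -0.4]]
tab [[503.68988432 194.52947684  30.        ]] face [[635.53093992 182.4677053  117.        ]]
1.9215901106511388 [ 452.27555852 -318.71757727  -24.69806186]
[[-0.5, -0.6], [-0.3, 0.1], [0.0, 0.1], [-0.5, 0.3]]
[[-0.2, -0.4], [0.8, 0.1]]
[[-0.2, -0.5], [0.5, -1.5]]
```

Call:
{"api": "apply_moves", "payload": {"commands": [{"offset": [0,0,0],"angular": [0,0,-10],"claw": 0},{"offset": [0,0,0],"angular": [0,0,-10],"claw": 0},{"offset": [0,0,0],"angular": [0,0,-10],"claw": 0},{"offset": [0,0,0],"angular": [0,0,-10],"claw": 0},{"offset": [0,0,0],"angular": [0,0,-10],"claw": 0},{"offset": [0,0,0],"angular": [0,0,-10],"claw": 0},{"offset": [0,0,0],"angular": [0,0,-10],"claw": 0},{"offset": [0,0,0],"angular": [0,0,-10],"claw": 0},{"offset": [0,0,0],"angular": [0,0,-10],"claw": 0},{"offset": [0,0,0],"angular": [0,0,-10],"claw": 0},{"offset": [0,0,0],"angular": [0,0,-10],"claw": 0},{"offset": [0,0,0],"angular": [0,0,-10],"claw": 0},{"offset": [0,0,0],"angular": [0,0,-10],"claw": 0},{"offset": [0,0,0],"angular": [0,0,-10],"claw": 0},{"offset": [0,0,0],"angular": [0,0,-10],"claw": 0},{"offset": [0,0,0],"angular": [0,0,-10],"claw": 0}]}}

```text
t: 2.1
position: [144.9, -556.0, 223.3]
tool_rot: [-0.139, -3.138, -0.002]
wrist_force: [-0.0, 0.4, -0.2]
width: -0.0
grip_force: 0.0
```

Call:
{"api": "apply_moves", "payload": {"commands": [{"offset": [-3.1,4.1,0],"angular": [0,0,0],"claw": 0},{"offset": [-3.1,4.1,0],"angular": [0,0,0],"claw": 0},{"offset": [-3.1,4.1,0],"angular": [0,0,0],"claw": 0},{"offset": [-3.1,4.1,0],"angular": [0,0,0],"claw": 0},{"offset": [-3.1,4.1,0],"angular": [0,0,0],"claw": 0},{"offset": [-3.1,4.1,0],"angular": [0,0,0],"claw": 0},{"offset": [-3.1,4.1,0],"angular": [0,0,0],"claw": 0},{"offset": [-3.1,4.1,0],"angular": [0,0,0],"claw": 0},{"offset": [-0.1,5.6,0],"angular": [0,0,0],"claw": 0},{"offset": [-0.1,5.6,0],"angular": [0,0,0],"claw": 0},{"offset": [-0.1,5.6,0],"angular": [0,0,0],"claw": 0},{"offset": [-0.1,5.6,0],"angular": [0,0,0],"claw": 0},{"offset": [-0.1,5.6,0],"angular": [0,0,0],"claw": 0},{"offset": [-0.1,5.6,0],"angular": [0,0,0],"claw": 0},{"offset": [-0.1,5.6,0],"angular": [0,0,0],"claw": 0},{"offset": [-0.1,5.6,0],"angular": [0,0,0],"claw": 0},{"offset": [0,0,0],"angular": [0,0,0],"claw": 0},{"offset": [0,0,0],"angular": [0,0,0],"claw": 0}]}}

```text
t: 4.35
position: [472.3, 191.7, 223.4]
tool_rot: [-0.147, -3.137, 0.002]
wrist_force: [-0.6, 0.1, -0.4]
width: 0.2
grip_force: 0.0
```

Call:
{"api": "apply_moves", "payload": {"commands": [{"offset": [0.5,0.5,4],"angular": [0,0,0],"claw": 0},{"offset": [0,0,4],"angular": [0,0,0],"claw": 0},{"offset": [0,0,4],"angular": [0,0,0],"claw": 0},{"offset": [0,0,4],"angular": [0,0,0],"claw": 0},{"offset": [0,0,2.5],"angular": [0,0,0],"claw": 0},{"offset": [0,0,0],"angular": [0,0,0],"claw": 0},{"offset": [-0.5,0,0],"angular": [0,0,0],"claw": 0},{"offset": [-0.5,0,0],"angular": [0,0,0],"claw": 0},{"offset": [-0.5,0,0],"angular": [0,0,0],"claw": 0},{"offset": [-0.5,0,0],"angular": [0,0,0],"claw": 0},{"offset": [-0.5,0,0],"angular": [0,0,0],"claw": 0},{"offset": [-0.5,0,0],"angular": [0,0,0],"claw": 0},{"offset": [-0.5,0,0],"angular": [0,0,0],"claw": 0},{"offset": [-0.5,0,0],"angular": [0,0,0],"claw": 0},{"offset": [-0.5,0,0],"angular": [0,0,0],"claw": 0}]}}

```text
t: 6.22
position: [513.5, 193.2, 38.8]
tool_rot: [-0.148, -3.138, 0.0]
wrist_force: [0.1, 0.5, 0.8]
width: 0.1
grip_force: 0.0
```

```bash
python3 - <<'E'
from plant import bot
import cv2,numpy as np
f=lambda n,x,y,w,h:cv2.resize(bot.camera(n)["pixels"][y:y+h,x:x+w],(400,400),interpolation=cv2.INTER_CUBIC)
cv2.imwrite("pics/p1.png",np.hstack([f("top",190,150,80,80),f("side",195,235,100,100)])); print(bot.sense()["position"],bot.sense()["wrist_force"])
E
```

```text
[513.90598806 193.16237581  38.92480469] [0.94726878 0.25117645 0.51088258]
```

View pics/p1.png

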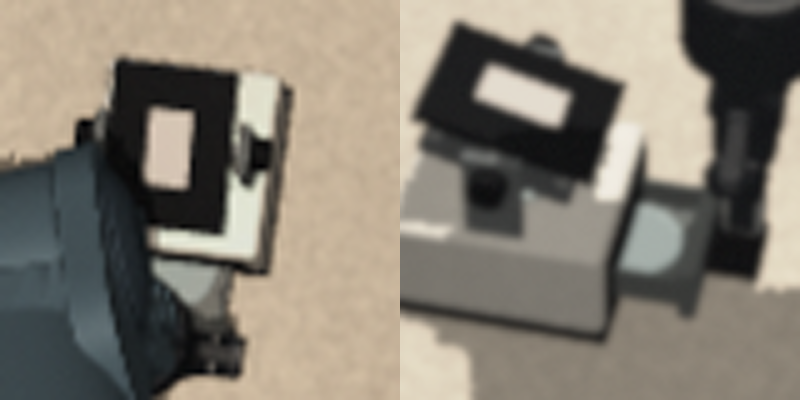

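```bash
python3 - <<'E'
from h import *
from plant import bot
s=bot.sense();p=s["position"]
for z in(17,39,90):
    q=[p[0],p[1],z]; print(z,(proj("top",q)-[190,150])*5,(proj("side",q)-[195,235])*4+[400,0])
q=[503.7,194.5,30];print((proj("top",q)-[190,150])*5,(proj("side",q)-[195,235])*4+[400,0])
E
```

```text
17 [[162.21362852 362.02741257]] [[740.11844956 257.89077203]]
39 [[157.48957166 359.1828997 ]] [[741.52273031 229.76751064]]
90 [[145.96691563 352.24406166]] [[744.91146605 161.7607745 ]]
[[156.68815266 376.28273741]] [[759.36998615 244.79004668]]
```

```bash
python3 - <<'E'
from plant import bot
import cv2,numpy as np
f=lambda n,x,y,w,h:cv2.resize(bot.camera(n)["pixels"][y:y+h,x:x+w],(400,600),interpolation=cv2.INTER_CUBIC)
cv2.imwrite("pics/p2.png",np.hstack([f("top",205,200,40,60),f("side",255,250,40,60)]))
s=bot.sense();print(s["position"],s["wrist_force"],s["ft_torque"],s["tau"])
E
```

```text
[513.1502461  193.18217626  38.81346262] [ 0.48680073 -0.25146186 -0.15088118] [ 0.01248191 -0.03888288 -0.02740527] [-8.64769821e-02 -4.56465197e+01  2.29735851e+01 -5.07386809e-02
 -5.48961965e-03 -9.60305806e-04]
```

View pics/p2.png

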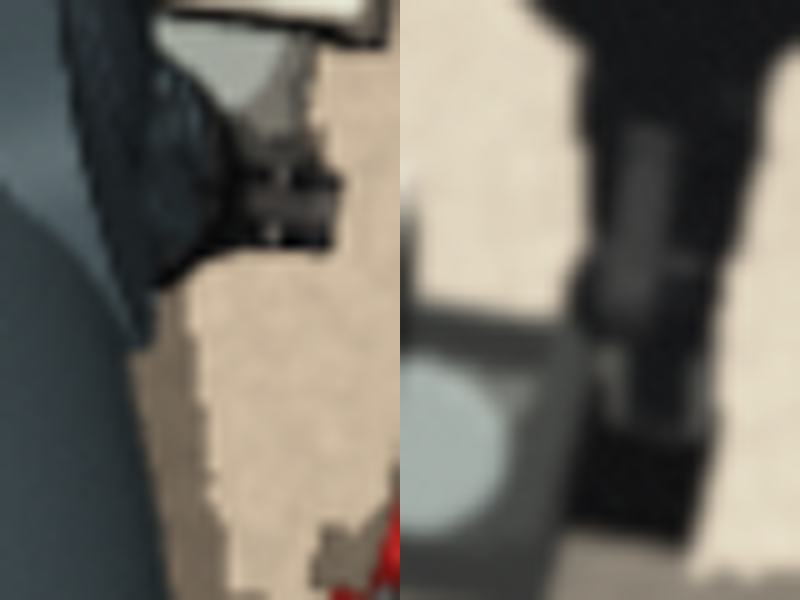

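The drawer hasn't moved: the finger seems to end on or above the tab at side (281,293), and there is no force. I'll back off and look at the bare fingertip.

Call:
{"api": "apply_moves", "payload": {"commands": [{"offset": [2,0,0],"angular": [0,0,0],"claw": 0},{"offset": [2,0,0],"angular": [0,0,0],"claw": 0},{"offset": [1,0,0],"angular": [0,0,0],"claw": 0},{"offset": [0,0,0],"angular": [0,0,0],"claw": 0}]}}

```text
t: 6.92
position: [462.8, 197.9, 38.9]
tool_rot: [-0.147, -3.138, 0.0]
wrist_force: [1.2, -0.6, -0.1]
width: 0.0
grip_force: 0.0
```

```bash
python3 - <<'E'
from plant import bot
import cv2,numpy as np
from h import *
f=lambda n,x,y,w,h:cv2.resize(bot.camera(n)["pixels"][y:y+h,x:x+w],(400,600),interpolation=cv2.INTER_CUBIC)
cv2.imwrite("pics/p3.png",np.hstack([f("top",205,200,40,60),f("side",275,250,40,60)]))
s=bot.sense();p=s["position"];print(p,s["wrist_force"])
for z in(17,39,60):
    q=[p[0],p[1],z]; print(z,(proj("top",q)-[205,200])*10,(proj("side",q)-[275,250])*10+[400,0])
E
```

```text
[464.20630277 197.98371061  39.10650198] [-0.54457386 -0.22085203 -0.10241529]
17 [[153.11192771 378.37145074]] [[674.66424291 530.95084956]]
39 [[143.30270426 375.01557055]] [[681.01852368 460.65304692]]
60 [[133.65645549 371.71516953]] [[687.22534264 391.85953815]]
```

View pics/p3.png

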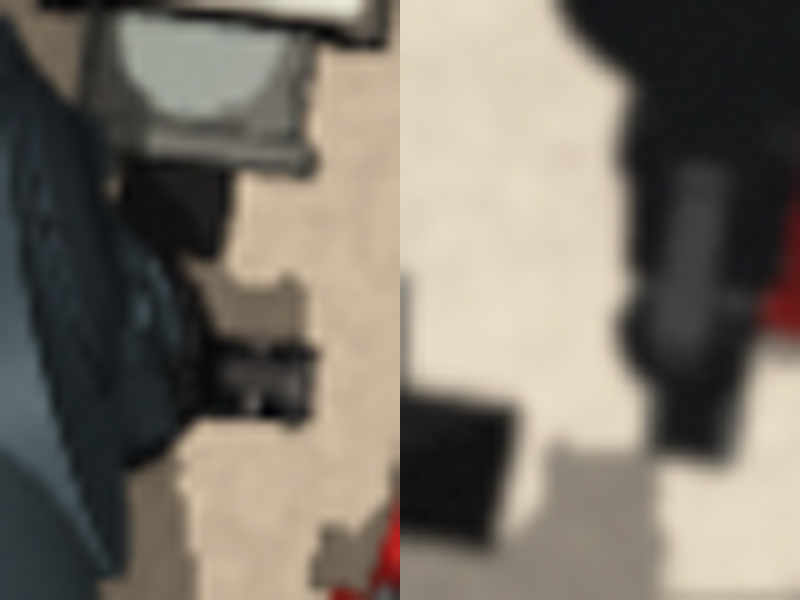

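The fingertip shows at side (297,296), about 22 mm higher than expected, or else offset in y. A light touch downwards will tell which.

Call:
{"api": "apply_moves", "payload": {"commands": [{"offset": [0,0,0.6],"angular": [0,0,0],"claw": 0},{"offset": [0,0,0.6],"angular": [0,0,0],"claw": 0},{"offset": [0,0,0.4],"angular": [0,0,0],"claw": 0},{"offset": [0,0,0.2],"angular": [0,0,0],"claw": 0},{"offset": [0,0,0],"angular": [0,0,0],"claw": 0}]}}

```text
t: 7.65
position: [463.2, 197.8, 20.6]
tool_rot: [-0.148, -3.138, 0.0]
wrist_force: [-0.5, -0.5, -0.4]
width: -0.0
grip_force: 0.0
```

No contact with the bench, so the tip really is higher, roughly at the reported TCP. At this height it will meet the tab, so I'll push now.

Call:
{"api": "apply_moves", "payload": {"commands": [{"offset": [-1,0,0.2],"angular": [0,0,0],"claw": 0},{"offset": [-1,0,0],"angular": [0,0,0],"claw": 0},{"offset": [-0.6,0,0],"angular": [0,0,0],"claw": 0},{"offset": [-0.6,0,0],"angular": [0,0,0],"claw": 0},{"offset": [-0.6,0,0],"angular": [0,0,0],"claw": 0},{"offset": [-0.6,0,0],"angular": [0,0,0],"claw": 0},{"offset": [-0.3,0,0],"angular": [0,0,0],"claw": 0},{"offset": [0,0,0],"angular": [0,0,0],"claw": 0}]}}

```text
t: 8.65
position: [510.6, 193.4, 18.8]
tool_rot: [0.148, 3.138, -0.001]
wrist_force: [-0.8, 0.3, -0.5]
width: 0.0
grip_force: 0.2
```

Call:
{"api": "apply_moves", "payload": {"commands": [{"offset": [-0.4,0,0],"angular": [0,0,0],"claw": 0},{"offset": [-0.4,0,0],"angular": [0,0,0],"claw": 0},{"offset": [-0.4,0,0],"angular": [0,0,0],"claw": 0}]}}

```text
t: 9.02
position: [522.2, 192.2, 18.8]
tool_rot: [-0.148, -3.138, 0.0]
wrist_force: [-2.1, 0.1, -0.4]
width: -0.1
grip_force: 1.1
```

```bash
python3 - <<'E'
from plant import bot
import cv2,numpy as np
f=lambda n,x,y,w,h:cv2.resize(bot.camera(n)["pixels"][y:y+h,x:x+w],(400,400),interpolation=cv2.INTER_CUBIC)
cv2.imwrite("pics/p4.png",np.hstack([f("top",190,170,80,80),f("side",195,235,100,100)])); print(bot.sense()["position"],bot.sense()["wrist_force"])
E
```

```text
[522.8704126  192.19956542  18.85468819] [-1.08986817 -0.73961015  0.75964826]
```

View pics/p4.png

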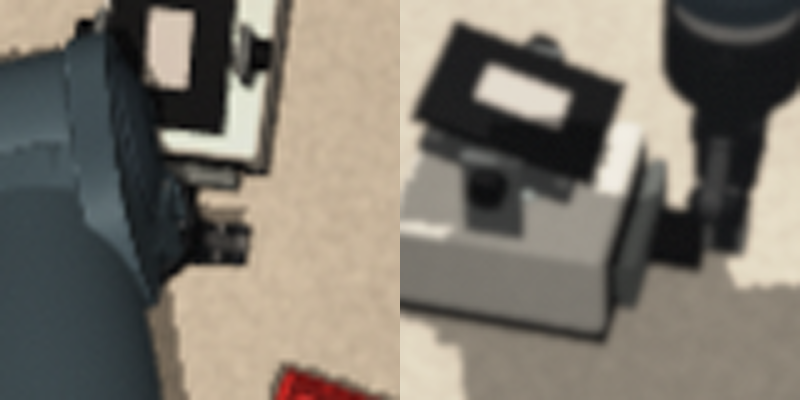

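The drawer is moving and nearly shut, with the tab end at about (705,240) in the side crop. I'll keep pushing until the force rises.

Call:
{"api": "apply_moves", "payload": {"commands": [{"offset": [-0.3,0,0],"angular": [0,0,0],"claw": 0},{"offset": [-0.2,0,0],"angular": [0,0,0],"claw": 0},{"offset": [-0.2,0,0],"angular": [0,0,0],"claw": 0}]}}

```text
t: 9.5
position: [527.0, 191.8, 18.7]
tool_rot: [-0.147, -3.134, -0.0]
wrist_force: [-9.9, -0.3, 7.6]
width: -0.0
grip_force: 4.5
```

Call:
{"api": "apply_moves", "payload": {"commands": [{"offset": [-0.1,0,0],"angular": [0,0,0],"claw": 0},{"offset": [-0.1,0,0],"angular": [0,0,0],"claw": 0},{"offset": [0,0,0],"angular": [0,0,0],"claw": 0}]}}

```text
t: 9.88
position: [527.0, 191.8, 18.4]
tool_rot: [-0.146, -3.131, -0.0]
wrist_force: [-9.7, 1.1, 8.0]
width: 0.1
grip_force: 5.2
```

Call:
{"api": "apply_moves", "payload": {"commands": [{"offset": [1.2,0,0],"angular": [0,0,0],"claw": 0},{"offset": [1.2,0,0],"angular": [0,0,0],"claw": 0},{"offset": [0,0,0.4],"angular": [0,0,0],"claw": 0},{"offset": [0,0,0.4],"angular": [0,0,0],"claw": 0},{"offset": [0,0,0.2],"angular": [0,0,0],"claw": 0},{"offset": [0,0,0.2],"angular": [0,0,0],"claw": 0}]}}

```text
t: 10.62
position: [507.5, 193.7, 6.7]
tool_rot: [0.148, 3.138, -0.0]
wrist_force: [-0.4, 1.0, -0.6]
width: -0.2
grip_force: 0.0
```

Call:
{"api": "apply_moves", "payload": {"commands": [{"offset": [0,0,0.2],"angular": [0,0,0],"claw": 0},{"offset": [0,0,0.1],"angular": [0,0,0],"claw": 0},{"offset": [0,0,0.1],"angular": [0,0,0],"claw": 0}]}}

```text
t: 11.0
position: [507.2, 193.7, 2.8]
tool_rot: [0.148, 3.138, -0.0]
wrist_force: [-0.6, 0.1, -0.5]
width: 0.1
grip_force: 0.0
```

Call:
{"api": "apply_moves", "payload": {"commands": [{"offset": [0,0,0.1],"angular": [0,0,0],"claw": 0},{"offset": [0,0,0.1],"angular": [0,0,0],"claw": 0},{"offset": [0,0,0.1],"angular": [0,0,0],"claw": 0},{"offset": [0,0,0.1],"angular": [0,0,0],"claw": 0}]}}

```text
t: 11.5
position: [507.2, 193.7, -1.2]
tool_rot: [0.148, 3.138, -0.0]
wrist_force: [-0.4, -0.7, 0.7]
width: 0.1
grip_force: 0.0
```

Call:
{"api": "apply_moves", "payload": {"commands": [{"offset": [0,0,0.1],"angular": [0,0,0],"claw": 0},{"offset": [0,0,0.1],"angular": [0,0,0],"claw": 0},{"offset": [0,0,0],"angular": [0,0,0],"claw": 0}]}}

```text
t: 11.88
position: [507.1, 193.7, -3.2]
tool_rot: [-0.148, -3.138, 0.0]
wrist_force: [-0.7, 0.7, -0.3]
width: 0.1
grip_force: 0.0
```

Call:
{"api": "apply_moves", "payload": {"commands": [{"offset": [0,0,0.1],"angular": [0,0,0],"claw": 0},{"offset": [0,0,0.1],"angular": [0,0,0],"claw": 0},{"offset": [0,0,0.1],"angular": [0,0,0],"claw": 0}]}}

```text
t: 12.25
position: [507.2, 193.7, -6.2]
tool_rot: [-0.148, -3.138, 0.0]
wrist_force: [0.7, 0.5, 0.5]
width: 0.1
grip_force: 0.0
```

Call:
{"api": "apply_moves", "payload": {"commands": [{"offset": [0,0,0.1],"angular": [0,0,0],"claw": 0},{"offset": [0,0,0.1],"angular": [0,0,0],"claw": 0},{"offset": [0,0,0.1],"angular": [0,0,0],"claw": 0},{"offset": [0,0,0.1],"angular": [0,0,0],"claw": 0}]}}

```text
t: 12.75
position: [507.2, 193.8, -7.5]
tool_rot: [0.148, 3.137, -0.0]
wrist_force: [-9.7, -2.1, 29.9]
width: 0.1
grip_force: 15.0
```

The bench is met at a reported TCP z of about -7, so the shut fingertip stands about 7 mm above the reported TCP instead of 22 mm below it. I'll use that and check by eye later. Now on to the holder.

Call:
{"api": "apply_moves", "payload": {"commands": [{"offset": [0,0,-4.6],"angular": [0,0,0],"claw": 0},{"offset": [0,0,-4.6],"angular": [0,0,0],"claw": 0},{"offset": [0,0,-4.6],"angular": [0,0,0],"claw": 0},{"offset": [0,0,-4.6],"angular": [0,0,0],"claw": 0},{"offset": [0,0,-4.6],"angular": [0,0,0],"claw": 0},{"offset": [0.1,-5.2,0],"angular": [0,0,0],"claw": 0.4},{"offset": [0.1,-5.2,0],"angular": [0,0,0],"claw": 0.4},{"offset": [0.1,-5.2,0],"angular": [0,0,0],"claw": 0.4},{"offset": [0.1,-5.2,0],"angular": [0,0,0],"claw": 0.4},{"offset": [0.1,-5.2,0],"angular": [0,0,0],"claw": 0.4},{"offset": [0.1,-5.2,0],"angular": [0,0,0],"claw": 0.4},{"offset": [0.1,-5.2,0],"angular": [0,0,0],"claw": 0.4},{"offset": [0.1,-5.2,0],"angular": [0,0,0],"claw": 0.4},{"offset": [0,-5.2,0],"angular": [0,0,0],"claw": 0.4},{"offset": [0,-5,0],"angular": [0,0,0],"claw": 0.4},{"offset": [0,0,0],"angular": [0,0,-10],"claw": 0.4},{"offset": [0,0,0],"angular": [0,0,-10],"claw": 0.4},{"offset": [0,0,0],"angular": [0,0,-10.3],"claw": 0.4},{"offset": [0,0,0],"angular": [0,0,0],"claw": 0.4},{"offset": [0,0,0],"angular": [0,0,0],"claw": 0.4}]}}

```text
t: 15.25
position: [450.4, -321.1, 219.9]
tool_rot: [0.674, -3.068, 0.0]
wrist_force: [-0.3, 0.0, -0.6]
width: 34.0
grip_force: 0.0
```

```bash
cat >> h.py <<'E'
def delta(target):
    from plant import bot
    s=bot.sense();Q=R.from_rotvec(s["tool_rot"])
    print("pos",s["position"],"x",Q.as_matrix()[:,0],"F",s["wrist_force"],"w",s["width"],s["grip_force"],"delta tool cm",Q.inv().apply(np.array(target)-s["position"])/10)
E
python3 -c "
from h import *
delta([452.3,-318.7,60])"
```

```text
pos [ 450.43365226 -321.10833744  219.85804439] x [-9.08045728e-01 -4.18871043e-01  7.49307037e-05] F [-0.28631521  0.03745098 -0.5769765 ] w 33.97799352611129 0.0 delta tool cm [-0.27154902  0.14097191 15.98578009]
```

Call:
{"api": "apply_moves", "payload": {"commands": [{"offset": [-0.3,0.1,4.5],"angular": [0,0,0],"claw": 0.4},{"offset": [0,0,4.5],"angular": [0,0,0],"claw": 0.4},{"offset": [0,0,4.5],"angular": [0,0,0],"claw": 0.4},{"offset": [0,0,3],"angular": [0,0,0],"claw": 0.4},{"offset": [0,0,1.5],"angular": [0,0,0],"claw": 0.4},{"offset": [0,0,1],"angular": [0,0,0],"claw": 0.4},{"offset": [0,0,1],"angular": [0,0,0],"claw": 0.4}]}}

```text
t: 16.12
position: [453.7, -319.8, 20.5]
tool_rot: [-0.676, 3.067, -0.003]
wrist_force: [0.0, 0.3, -0.5]
width: 34.0
grip_force: 0.0
```

```bash
python3 - <<'E'
from plant import bot
import cv2,numpy as np
from h import *
def f(n,P,k):
    im=bot.camera(n)["pixels"]; c=np.round(proj(n,P)[0]).astype(int); print(n,c)
    return cv2.resize(im[c[1]-k:c[1]+k,c[0]-k:c[0]+k],(400,400),interpolation=cv2.INTER_CUBIC)
P=[452.3,-318.7,33]
cv2.imwrite("pics/p5.png",np.hstack([f("top",P,25),f("side",P,25)])); delta([452.3,-318.7,7])
E
```

```text
top [383 246]
side [315 173]
pos [ 452.72082341 -318.98645909   19.61132324] x [-9.07147921e-01 -4.20811882e-01  9.47750418e-05] F [ 0.168814   -0.23525251  0.39459318] w 34.363773067403436 0.0 delta tool cm [0.02600085 0.04352589 1.26114064]
```

View pics/p5.png

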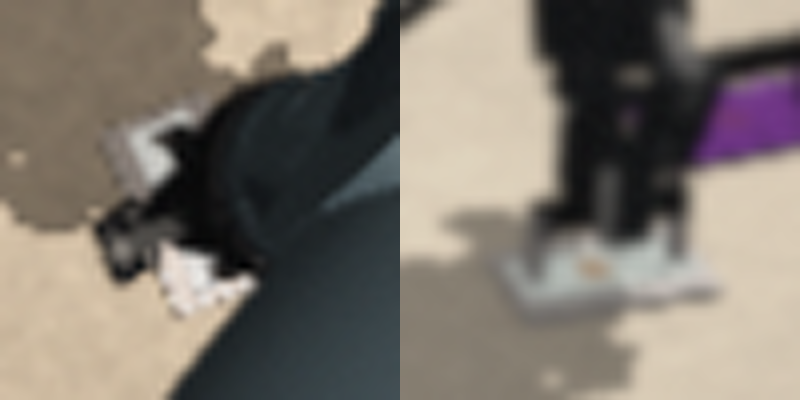

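The fingers straddle the bar midway between the posts (side crop, finger at x ≈ 610, posts at 540 and 680). I'll go down and grip.

Call:
{"api": "apply_moves", "payload": {"commands": [{"offset": [0,0,0.7],"angular": [0,0,0],"claw": 0.4},{"offset": [0,0,0.6],"angular": [0,0,0],"claw": 0.4},{"offset": [0,0,0],"angular": [0,0,0],"claw": 0},{"offset": [0,0,0],"angular": [0,0,0],"claw": 0},{"offset": [0,0,0],"angular": [0,0,0],"claw": 0},{"offset": [0,0,0],"angular": [0,0,0],"claw": 0},{"offset": [0,0,0],"angular": [0,0,0],"claw": 0}], "newtons": 60}}

```text
t: 17.1
position: [452.7, -319.0, 6.9]
tool_rot: [0.677, -3.068, -0.0]
wrist_force: [0.4, -0.4, -1.1]
width: 9.0
grip_force: 58.5
```

```bash
python3 -c "
from h import *
delta([452.3,-318.7,7])"
```

```text
pos [ 452.71402488 -319.00202694    6.87963164] x [-9.07058363e-01 -4.21004898e-01  4.27225197e-05] F [ 0.377567   -0.41587269 -1.12588147] w 9.016533968281047 58.51459443569183 delta tool cm [ 0.0248395   0.04482638 -0.0120353 ]
```

Call:
{"api": "apply_moves", "payload": {"commands": [{"offset": [0,0,-3],"angular": [0,0,0],"claw": 0},{"offset": [0,0,-4.5],"angular": [0,0,0],"claw": 0},{"offset": [0,0,-4.5],"angular": [0,0,0],"claw": 0},{"offset": [0,0,-4.5],"angular": [0,0,0],"claw": 0},{"offset": [0,0,-4.5],"angular": [0,0,10],"claw": 0},{"offset": [0,0,-1],"angular": [0,0,10],"claw": 0},{"offset": [0,0,0],"angular": [0,0,10.1],"claw": 0},{"offset": [-0.7,5.5,0],"angular": [0,0,0],"claw": 0},{"offset": [-0.7,5.5,0],"angular": [0,0,0],"claw": 0},{"offset": [-0.7,5.5,0],"angular": [0,0,0],"claw": 0},{"offset": [-0.7,5.5,0],"angular": [0,0,0],"claw": 0},{"offset": [-0.7,5.5,0],"angular": [0,0,0],"claw": 0},{"offset": [-0.7,5.5,0],"angular": [0,0,0],"claw": 0},{"offset": [-0.7,5.5,0],"angular": [0,0,0],"claw": 0},{"offset": [-0.7,5.5,0],"angular": [0,0,0],"claw": 0},{"offset": [-0.7,5.5,0],"angular": [0,0,0],"claw": 0},{"offset": [0,0,0],"angular": [0,-8.2,0],"claw": 0},{"offset": [0,0,0],"angular": [0,-8.2,0],"claw": 0},{"offset": [0,0,0],"angular": [0,0,0],"claw": 0}]}}

```text
t: 19.48
position: [553.7, 167.9, 222.8]
tool_rot: [0.127, 2.862, -0.022]
wrist_force: [0.7, -0.2, -1.5]
width: 8.9
grip_force: 58.9
```

```bash
cat >> fit.py <<'E'
# per-view pixel shifts free (calibration bias), weakly held
idx=np.array([0]*8+[1]*6+[1]*5+[0]*3+[0]*2+[1]*2)
def res2(q):
    r=res(q[:8]).reshape(-1,2)+q[8:].reshape(2,2)[idx]
    return np.r_[r.ravel(),q[8:]/1.0, (q[7]+4)/3]
s=least_squares(res2,np.r_[636,182,-.09,.29,35,14,24,-4,0,0,0,0],loss='soft_l1',f_scale=.5)
cov=np.linalg.inv(s.jac.T@s.jac)*.5
print("biased",np.round(s.x,3),"sd",np.round(np.sqrt(np.diag(cov)),3)); L,F,*_=model(s.x); print("face",F([(0,0,0)]))
E
python3 fit.py | tail -3; python3 - <<'E'
from h import *
t=.287;d=np.array([np.cos(.091),-np.sin(.091),0]);n=-np.sin(t)*d+[0,0,np.cos(t)]
tg=np.array([635.5,182.5,117])+n*(35+6.9);print(n,tg);delta(tg)
E
```

```text
1.43540e+01  2.42690e+01 -4.71200e+00  1.95000e-01 -6.34000e-01
  2.41000e-01  1.10300e+00] sd [2.015 2.393 0.008 0.038 1.48  0.949 0.718 1.159 0.742 0.601 0.771 0.83 ]
face [[635.17357261 181.57815814 117.        ]]
[-0.28190494  0.0257244   0.95909742] [623.68818291 183.57785223 157.18618185]
pos [553.74606246 167.86065022 222.7689557 ] x [-0.95820105  0.084554   -0.27331553] F [ 0.73166257 -0.22209036 -1.45209198] w 8.864462637314666 58.912339210510254 delta tool cm [-4.77648704  2.20342792  8.16886685]
```

Call:
{"api": "apply_moves", "payload": {"commands": [{"offset": [-2.4,1.1,2],"angular": [0,0,0],"claw": 0},{"offset": [-2.4,1.1,3.2],"angular": [0,0,0],"claw": 0},{"offset": [0,0,3],"angular": [0,0,0],"claw": 0},{"offset": [0,0,0],"angular": [0,0,0],"claw": 0},{"offset": [0,0,0],"angular": [0,0,0],"claw": 0}]}}

```text
t: 20.1
position: [632.5, 183.8, 163.3]
tool_rot: [0.13, 2.852, -0.018]
wrist_force: [-0.1, -0.4, -2.2]
width: 8.9
grip_force: 58.9
```

```bash
cat > hov.py <<'E'
from plant import bot
from h import *
import sys
s=bot.sense();p=s["position"];Q=R.from_rotvec(s["tool_rot"]).as_matrix();z=Q[:,2]
A=p+6.9*z; B=p+np.array([0,0,29])+36*z
print(p,A,B,s["wrist_force"],s["ft_torque"])
fr=np.array([(40,23,0),(40,-23,0),(-40,-23,0),(-40,23,0)],float); fr[:,1]*=1
out=[]
for n,(x,y,w,h) in {"side":(190,205,80,120),"top":(195,140,80,120)}.items():
    im=cv2.resize(bot.camera(n)["pixels"][y:y+h,x:x+w],(400,600),interpolation=cv2.INTER_CUBIC)
    for O,c in((A,(0,255,0)),(B,(255,0,255))):
        for H in (6,):
            P=O+(fr-[0,0,H])@Q.T
            cv2.polylines(im,[np.round((proj(n,P)-[x,y]+.5)*5-.5).astype(int)],True,c,1)
    out.append(im)
cv2.imwrite(sys.argv[1],np.hstack(out))
E
python3 hov.py pics/p6.png
```

```text
[632.47116607 183.76057541 163.30913328] [634.41680854 183.58498906 156.69145659] [642.62234418 182.84447273 157.78212445] [-0.07573717 -0.35589504 -2.17032288] [ 0.0455449   0.27429211 -0.00407545]
```

View pics/p6.png

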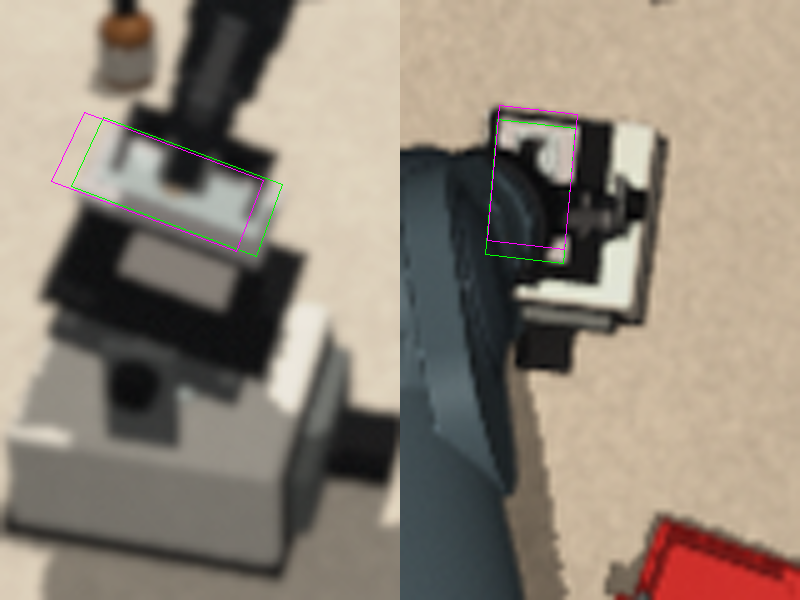

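The green outline, which assumes the offset lies along the tool axis, matches the holder in both views: side corners (100,120), (283,185), (257,257), (72,186). The drawer is shut. I'll move over the plate centre and approach.

Call:
{"api": "apply_moves", "payload": {"commands": [{"offset": [0.5,0,1],"angular": [0,0,0],"claw": 0},{"offset": [0.5,-0.1,1],"angular": [0,0,0],"claw": 0},{"offset": [0,0,0.8],"angular": [0,0,0],"claw": 0},{"offset": [0,0,0.4],"angular": [0,0,0],"claw": 0},{"offset": [0,0,0],"angular": [0,0,0],"claw": 0},{"offset": [0,0,0],"angular": [0,0,0],"claw": 0}]}}

```text
t: 20.95
position: [631.0, 183.0, 128.6]
tool_rot: [0.13, 2.852, -0.019]
wrist_force: [0.5, -0.1, -1.7]
width: 9.0
grip_force: 58.9
```

```bash
cat > st.py <<'E'
from h import *
from plant import bot
s=bot.sense();p=s["position"];M=R.from_rotvec(s["tool_rot"]).as_matrix();A=p+6.9*M[:,2]
print("tilt",np.arcsin(-M[2,0]),"roll",np.arcsin(M[2,1]),"yaw",np.arctan2(-M[1,0],-M[0,0]),"A",A)
e=A-np.array([635.4,182.1,117]);print("face frame x,y,z",-e@M[:,0],e@M[:,1],-e@M[:,2])
print("F tool",M.T@s["wrist_force"],"T tool",M.T@s["ft_torque"],s["width"],s["grip_force"])
E
python3 st.py
```

```text
tilt 0.28683895699059275 roll 8.352150131240001e-05 yaw -0.09083662529350434 A [632.90673629 182.8078138  121.94995197]
face frame x,y,z -1.0426717910245606 0.4792034650148001 5.4683259230005845
F tool [ 0.02031156 -0.0096228   1.81477425] T tool [ 0.04448269  0.29542725 -0.00904866] 9.048622758777293 58.882936835289
```

Call:
{"api": "apply_moves", "payload": {"commands": [{"offset": [-0.1,0,0.2],"angular": [0,0,0],"claw": 0},{"offset": [0,0,0.1],"angular": [0,0,0],"claw": 0},{"offset": [0,0,0.1],"angular": [0,0,0],"claw": 0},{"offset": [0,0,0],"angular": [0,0,0],"claw": 0}]}}

```text
t: 21.45
position: [632.6, 182.7, 124.5]
tool_rot: [0.13, 2.853, -0.019]
wrist_force: [0.7, -0.7, -0.5]
width: 8.6
grip_force: 58.9
```

```bash
python3 st.py
```

```text
tilt 0.28598763427122825 roll -0.00020078782273968306 yaw -0.09074418191633761 A [634.53843383 182.51067417 117.90725264]
face frame x,y,z -0.602934510829845 0.3306745868939449 1.1230232325640233
F tool [-0.62625922 -0.6760159   0.71130529] T tool [ 0.02361111  0.32083734 -0.0434821 ] 8.568509008655743 58.88290464878082
```

Call:
{"api": "apply_moves", "payload": {"commands": [{"offset": [0,0,0.1],"angular": [0,0,0],"claw": 0},{"offset": [0,0,0.1],"angular": [0,0,0],"claw": 0},{"offset": [0,0,0],"angular": [0,0,0],"claw": 0}]}}

```text
t: 21.82
position: [633.3, 182.7, 122.9]
tool_rot: [0.13, 2.852, -0.019]
wrist_force: [-1.3, 0.7, 0.7]
width: 8.9
grip_force: 59.3
```

```bash
cat >> st.py <<'E'
f=[]
for i in range(8):
    bot.camera("top");q=bot.sense();f.append(np.r_[M.T@q["wrist_force"],M.T@q["ft_torque"]])
print("avg",np.mean(f,0).round(3),"sd",np.std(f,0).round(3),q["t"])
E
python3 st.py
```

```text
tilt 0.28650985986371247 roll -2.4738502537434398e-05 yaw -0.09074535069806255 A [635.28965942 182.52998683 116.32508131]
face frame x,y,z -0.33352067350441145 0.41823408389803224 -0.6053289677718353
F tool [ 1.08041186  0.55113629 -1.03508137] T tool [ 0.07023179  0.42226392 -0.03432567] 8.9416099101773 59.2642879486084
avg [ 0.264  0.146 -0.897  0.026  0.386 -0.011] sd [0.505 0.467 0.781 0.019 0.03  0.018] 22.225
```

Call:
{"api": "apply_moves", "payload": {"commands": [{"offset": [0,0,0.1],"angular": [0,0,0],"claw": 0},{"offset": [0,0,0.1],"angular": [0,0,0],"claw": 0},{"offset": [0,0,0],"angular": [0,0,0],"claw": 0}]}}

```text
t: 22.6
position: [633.9, 182.7, 121.0]
tool_rot: [0.13, 2.852, -0.019]
wrist_force: [-2.4, 0.9, 3.5]
width: 9.1
grip_force: 59.5
```

```bash
python3 st.py
```

```text
tilt 0.28651870285914854 roll -1.183903489711332e-05 yaw -0.09077020044634894 A [635.87694654 182.48310906 114.38011948]
face frame x,y,z -0.31810816907601464 0.42479753723538455 -2.637494779169003
F tool [ 1.32826624  0.69230085 -4.0712138 ] T tool [ 0.07177306  0.46425989 -0.01368074] 9.130556727364482 59.49693560600281
avg [ 0.45  -0.108 -3.609  0.035  0.411  0.015] sd [0.446 0.321 0.592 0.035 0.033 0.026] 23.0
```

Call:
{"api": "apply_moves", "payload": {"commands": [{"offset": [0,0,0],"angular": [0,1,0],"claw": 0},{"offset": [0,0,0],"angular": [0,0,0],"claw": 0},{"offset": [0,0,0],"angular": [0,0,0],"claw": 0}]}}

```text
t: 23.38
position: [633.9, 182.7, 120.8]
tool_rot: [0.13, 2.87, -0.018]
wrist_force: [-2.3, 0.0, 3.3]
width: 8.7
grip_force: 59.6
```

```bash
python3 st.py
```

```text
tilt 0.2688113310141258 roll -4.01243967109868e-05 yaw -0.09077040788400868 A [635.75834924 182.49662237 114.17586377]
face frame x,y,z -0.4406533914849086 0.4275892698731859 -2.807928221737983
F tool [ 1.32918132 -0.18035836 -3.7701813 ] T tool [-0.03806766  0.30390481 -0.01340146] 8.697537984027344 59.60444748401642
avg [ 8.330e-01  4.550e-01 -3.753e+00 -2.800e-02  2.360e-01  3.000e-03] sd [0.555 0.398 0.57  0.022 0.026 0.015] 23.775
```

Call:
{"api": "apply_moves", "payload": {"commands": [{"offset": [0,0,0],"angular": [0,-0.3,0],"claw": 0},{"offset": [0,0,0.06],"angular": [0,0,0],"claw": 0},{"offset": [0,0,0],"angular": [0,0,0],"claw": 0}]}}

```text
t: 24.15
position: [634.0, 182.7, 120.3]
tool_rot: [0.13, 2.865, -0.018]
wrist_force: [-2.2, 0.8, 4.6]
width: 9.4
grip_force: 59.6
```

```bash
python3 st.py
```

```text
tilt 0.27416104280701914 roll -2.2692613468411386e-06 yaw -0.09074775879302334 A [635.86682092 182.48247516 113.6773131 ]
face frame x,y,z -0.4854116296885586 0.4232140126875347 -3.3150750678829195
F tool [ 0.90636899  0.60118726 -5.05840961] T tool [-0.01075641  0.26310965 -0.01649226] 9.35019015600706 59.608617424964905
avg [ 0.838  0.22  -3.675 -0.057  0.243 -0.014] sd [0.339 0.376 0.422 0.03  0.02  0.018] 24.55
```

Call:
{"api": "apply_moves", "payload": {"commands": [{"offset": [0,0,0.06],"angular": [0,-0.3,0],"claw": 0},{"offset": [0,0,0],"angular": [0,0,0],"claw": 0},{"offset": [0,0,0],"angular": [0,0,0],"claw": 0}]}}

```text
t: 24.92
position: [634.2, 182.6, 119.8]
tool_rot: [0.13, 2.859, -0.018]
wrist_force: [-1.6, 0.5, 3.4]
width: 9.1
grip_force: 59.7
```

```bash
python3 st.py; python3 st.py | tail -1
```

```text
tilt 0.2794413093005055 roll -9.542022988339018e-06 yaw -0.090750721174406 A [636.07488962 182.45353604 113.15110906]
face frame x,y,z -0.44635181321548323 0.4132823961203464 -3.8761311740508977
F tool [ 0.65640555  0.39322413 -3.74246322] T tool [-0.07115113  0.23793262 -0.01373353] 9.069606045939347 59.69745576381683
avg [ 6.200e-01  7.100e-01 -4.795e+00 -7.600e-02  2.680e-01 -2.000e-03] sd [0.288 0.377 0.384 0.036 0.026 0.026] 25.325
avg [ 0.837  0.704 -4.71  -0.112  0.259  0.006] sd [0.4   0.47  0.406 0.031 0.019 0.015] 25.725
```

```bash
python3 st.py
```

```text
tilt 0.279388652970105 roll -6.845746423026702e-05 yaw -0.09076910326762451 A [636.09895335 182.43282563 113.08863316]
face frame x,y,z -0.438543960050069 0.39509261160830383 -3.943308292755018
F tool [ 0.34223181  0.42421406 -4.93580812] T tool [-0.1219051   0.2278056  -0.01921547] 8.55184809525123 59.69902217388153
avg [ 1.046  0.652 -4.639 -0.128  0.231 -0.013] sd [0.588 0.386 0.43  0.025 0.034 0.017] 26.125
```

Call:
{"api": "apply_moves", "payload": {"commands": [{"offset": [0,0,0],"angular": [-0.5,0,0],"claw": 0},{"offset": [0,0,0],"angular": [0,0,0],"claw": 0}], "newtons": 80}}

```text
t: 26.38
position: [634.2, 182.6, 119.7]
tool_rot: [0.128, 2.859, -0.005]
wrist_force: [-1.9, 1.6, 4.1]
width: 8.2
grip_force: 82.4
```

```bash
python3 st.py; python3 st.py | tail -1
```

```text
tilt 0.27938488419454266 roll 0.008797280109277508 yaw -0.09087069218432128 A [636.09506648 182.52234972 113.11771031]
face frame x,y,z -0.44207887418373126 0.4478577771694141 -3.916332416856278
F tool [ 0.8055435   1.46951082 -4.52847262] T tool [-0.1259167   0.21020781 -0.0560666 ] 8.223949214514011 82.42496252059937
avg [ 0.284  1.028 -4.992 -0.091  0.227 -0.013] sd [0.431 0.431 0.515 0.048 0.031 0.014] 26.775
avg [ 0.294  1.029 -4.693 -0.119  0.173 -0.028] sd [0.366 0.457 0.515 0.032 0.047 0.017] 27.175
```

Call:
{"api": "apply_moves", "payload": {"commands": [{"offset": [0,0.03,0],"angular": [0.5,0,0],"claw": 0},{"offset": [0,0,0],"angular": [0,0,0],"claw": 0},{"offset": [0,0,0],"angular": [0,0,0],"claw": 0}]}}

```text
t: 27.55
position: [634.2, 182.6, 119.6]
tool_rot: [0.13, 2.86, -0.019]
wrist_force: [-1.7, -0.4, 4.2]
width: 8.4
grip_force: 82.4
```

```bash
python3 st.py; python3 st.py | tail -1
```

```text
tilt 0.27929923089264186 roll -0.0006981875505799398 yaw -0.09085956764313652 A [636.07793454 182.43108161 113.00256748]
face frame x,y,z -0.4819212881817885 0.3941480860311033 -4.020084101695362
F tool [ 0.44489487 -0.56770941 -4.52555665] T tool [ 0.18526084  0.1395047  -0.04232322] 8.36257777050156 82.42618203163147
avg [-2.540e-01 -1.057e+00 -4.880e+00  2.680e-01  1.260e-01 -4.000e-03] sd [0.539 0.415 0.462 0.039 0.031 0.039] 27.95
avg [-2.970e-01 -2.010e+00 -4.751e+00  4.120e-01  9.800e-02 -3.000e-03] sd [0.457 0.317 0.449 0.041 0.025 0.024] 28.35
```

Call:
{"api": "apply_moves", "payload": {"commands": [{"offset": [0,-0.02,0],"angular": [0,-0.3,0],"claw": 0},{"offset": [0,0,0],"angular": [0,0,0],"claw": 0},{"offset": [0,0,0],"angular": [0,0,0],"claw": 0}]}}

```text
t: 28.72
position: [634.2, 182.8, 119.8]
tool_rot: [0.13, 2.854, -0.018]
wrist_force: [-0.8, -2.4, 4.7]
width: 8.6
grip_force: 82.4
```

```bash
python3 st.py; python3 st.py | tail -1
```

```text
tilt 0.28471623110054817 roll 6.247033655754399e-05 yaw -0.09078930114668476 A [636.155133   182.58708535 113.15398409]
face frame x,y,z -0.4009245875108514 0.5532899271441399 -3.8900444887473746
F tool [-0.76756432 -2.41963061 -4.62906235] T tool [0.33831801 0.11428681 0.03877823] 8.558686681890894 82.40915894508362
avg [-0.673 -1.623 -4.784  0.334  0.123  0.026] sd [0.162 0.462 0.368 0.033 0.022 0.023] 29.125
avg [-1.198 -1.15  -4.573  0.277  0.061 -0.011] sd [0.687 0.359 0.348 0.018 0.026 0.022] 29.525
```

```bash
python3 -c "
from plant import bot
print(bot.close_job())"
```

```text
the job is handed in; nothing more can be done
None
```

I handed the job in with the drawer pushed against its stop and the holder gripped, centred and pressed flat on the plate at about 6.4 N. That is close to half travel judging by the force, because I had no picture left to check the final placement by eye.

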